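# Gauge the sloping guide tube and present the tip

## Task

Take the gauge rod from its cradle, slide it tip first into the jig's sloping guide tube until its collar stops against the tube's mouth, then draw it right out again. Finish still holding the rod, level and still, about 10 cm above the black pad with its tip over the pad so that the tip can be read, touching nothing else. Leave the tape roll, pump bottle, marker and mug where they are.

Things in the scene. Friction and masses are not known exactly. Their poses are not given: they have to be found in the camera images.
- gauge_grip (a point): Gauge rod (90 g, loose): point on its axis mid-handle, where to grip. Black handle 14 x 14 mm square, from 35 mm before to 45 mm behind this point. x runs along the rod from tip to handle end, z is up while it lies in the cradle. It starts level in the cradle, axis 45 mm above the desk, tip roughly towards the robot (within 25 degrees of -x).
- gauge_tip (a point): The end of the rod's steel shank, on its axis, 120 mm from gauge_grip along the rod's -x. The shank is round, 10 mm across and 80 mm long, from the tip to the collar: a steel disc 30 mm across, 5 mm thick, next to the handle. Dark rings mark the shank near the tip.
- gauge: The whole gauge rod; origin and axes are those of gauge_grip.
- cradle: Grey cradle fixed to the desk; origin on the desk right under gauge_grip as the rod lies there, same yaw. Base 160 x 44 x 10 mm and two notched posts, 36 mm wide, 9 mm thick, 53 mm high, at x = -85 mm (under the shank) and x = +37 mm (under the handle's end). The rod lifts straight up out; beside the grip there is only the base.
- jig: Jig fixed to the desk that carries the guide tube; aluminium base plate 124 x 76 x 12 mm, origin on the desk 8 mm from the plate's middle; the tube's mouth is at (33, 0, 100) mm in its frame.
- guide_tube: Steel tube in the jig, 24 mm outside. Origin: centre of its mouth, 100 mm above the desk. z points out of the mouth along the bore, 40 degrees above level and away from the robot; y is level. Bore 14 mm, 92 mm deep along -z, funnelled to 23 mm over the 10 mm at the mouth; rim 33 mm across. With the collar on the rim the rod's tip is 80 mm inside and the rod's x lies along this z.
- pad: Black flat pad, 90 x 160 x 6 mm, fixed on the desk; origin in the centre of its underside, x along the 90 mm, y along the 160 mm. The pad and the cradle may be on either side of the jig.
- tape_roll: Roll of brown tape lying flat, 68 mm across, 19 mm high; origin under its centre. Leave alone.
- dispenser: White pump bottle, 62 mm across, 118 mm high; origin under its centre. Leave alone.
- marker: Grey marker pen, 11 x 123 x 12 mm, lying; origin under its centre. Leave alone.
- mug: White mug, 80 x 113 x 91 mm; origin under its centre. Leave alone.
Not all that is in view belongs to the job. Leave any turquoise look-alike of the jig alone.

How it is judged:
By the outcome, as a careful person would: the job done as asked, in the order asked, and still so for the second after the job is handed in, while the arm keeps its last pose, push and grip.
It also fails if it takes over 48 s, if anything falls off the work surface, if the arm or the gripper's body presses on something with over 40 N, if the wrist force passes 120 N, or if a joint passes its speed limit or range.

## Robot

A 7-joint arm with a two-finger parallel gripper is mounted at the origin on a cart in front of the work surface, level with it; the furniture and walls round the work are solid. World frame = base frame: x ahead of the robot, y to its left, z up, the work surface at z = 0. Lengths are in m, angles in rad, forces in N, time in s.
With the tool pointing down it reaches from about 0.425 to 0.925 m from the base axis. Payload 6.8 kg.
Tool frame: the origin (TCP) lies on the mounting face of the last link; the fingertips stand 173 mm ahead of it and the grasp point (between the pads) lies 155 mm ahead of it; z points along the fingers, y is the line along which they close (so a half turn about z gives the same grasp; the last joint's range is limited). The gripper opens to 85 mm and grips with 20 to 120 N. Pads are 22 mm wide; open, the fingers measure 114 mm over their backs; the gripper's body (76 mm by 85 mm) begins 54 mm behind the grasp point. The pads swing forward as they close: fully open they stand 13 mm farther back than shut.
Start: joints at [-0.108, 0.477, 0.022, 1.555, -0.011, 1.109, -0.083], TCP at [0.675, 0, 0.405] pointing down, gripper open.
Joint ranges: [-2.96, 2.96], [-0.34, 2.1], [-1.41, 1.46], [0.24, 2.44], [-1.37, 4.51], [0.17, 1.92], [-2.96, 2.96]. Speed limits (rad/s): [2.39, 2.39, 3.14, 3.14, 3.14, 3.14, 3.14].

## Interface

Orientations are given as a rotation vector (axis times angle).
In Python, from bench import r gives the robot as it stands.
- The arm moves only by the tool carry_out, never from a script. Its argument "moves" is a list of rows, each a list of 5 numbers: the shift along the tool's x, y, z in m, then the turn about the tool's z in rad, then the finger opening in m, from 0 to 0.0854. In form: [[dx, dy, dz, roll, claw], ...]. A call has exactly 8 rows; each row is the pose to reach, as a shift and turn from the pose commanded when the call began, along the tool's axes at that moment; what a row does not reach only later rows make up. A row lasts 1/10 s, in which the tool goes at most 50 mm and 8.59 degrees, less where a joint would pass 70% of its speed; a pose out of reach is approached as far as the arm can. A call with a gripper value outside its range is refused whole. The fingers move at their own pace and stop on an object; "force" is the grip in N (left out, the last holds). Time passes only in rows, so rows that repeat a pose let the fingers close, or fill a call up. It gives the time, the measured TCP pose, the force, the opening and the grip force at its end, in the units of the state.
- r.get_obs(): the state, without advancing time (a new reading comes with each control period).
- r.grab_frame(name): name is "scene" or "side" or "wrist"; returns the picture (480x640x3 uint8, red, green, blue); there is no depth.
- r.calibration(name): a dict with "fx", "fy", "cx", "cy" (pixels), "k1" (the pictures are not rectified: a ray, as slopes to the right and down, at radius r is drawn at 1 + k1 r^2 times it, then the intrinsics apply), "rvec" (rotation vector, rad) and "tvec" (3), from world to camera coordinates, as OpenCV has them. Camera axes: x right, y down, z forward; pixel columns grow to the right and rows downward; lengths in m; the calibration is good to about 2 mm. A picture is of the moment at which its call begins: read the wrist's pose just before it. calibration takes no time and is no camera call; for the wrist camera it gives the pose at the moment of the call.
- r.hand_in(): hands the job in; it is judged then, once.
The state is a dict: "clock": time; "joints": joint angles; "qvel": joint speeds; "tau": joint torques, N m; "tcp_pos": TCP position; "orientation": TCP orientation; "contact_force": force on the tool from outside, world axes, zero at the start; "moment": the same for the moment, N m; "grip_width": finger opening in m; "gripper_force": force on a finger pad.
Only numpy, scipy, OpenCV 4.12 (cv2) and the standard library are available. Lean on these libraries where they do the work, as an engineer would, in place of code of your own. Each camera call takes 0.05 s, during which the arm holds its last target. There are 200 camera calls.

## Working session

There is one attempt and no reset: what is moved stays moved. The work goes in short steps, Python scripts to look and compute and a tool call to move; the robot and the scene stay as the last step left them, time stands still between calls to the robot, and variables do not carry over. Pictures are saved under pics/ and viewed, at most 10 in all, crops included, and the job is handed in when it is done.

Besides the shell and the picture viewer there is one more tool, called after "Call:" in YAML: its name, and indented under it one key for each argument. carry_out: Moves the arm, as the interface text tells. Its arguments: {"type":"object","properties":{"moves":{"type":"array","items":{"type":"array","items":{"type":"number"}}},"force":{"type":"number"}},"required":["moves"]}

```bash
mkdir -p pics
python3 - <<'E'
from bench import r
import cv2,numpy as np
for n in ["scene","side"]:
    f=r.grab_frame(n); cv2.imwrite(f"pics/{n}0.png",f[:,:,::-1]); c=r.calibration(n); print(n,c)
print(r.calibration("wrist"))
print(r.get_obs())
E
ls
```

```text
scene {'fx': 514.3312257066776, 'fy': 514.3312257066776, 'cx': 326.9366612459331, 'cy': 228.1492580776329, 'k1': -0.003190790177243629, 'rvec': array([ 1.91010516, -0.82403291,  0.51536227]), 'tvec': array([-0.35466326,  0.25599023,  1.07416516])}
side {'fx': 455.6447471662707, 'fy': 455.6447471662707, 'cx': 316.06925990769304, 'cy': 239.4525029034564, 'k1': -0.0818111280470145, 'rvec': array([ 0.38891745, -2.61345044,  1.4116252 ]), 'tvec': array([0.50534984, 0.1718659 , 1.16681847])}
{'fx': 398.0257911869612, 'fy': 398.0257911869612, 'cx': 325.42501453006776, 'cy': 246.56956253541756, 'k1': 0.0004424252566792493, 'rvec': array([-2.82962226e+00, -5.36727458e-04,  2.06547713e-03]), 'tvec': array([-0.6736474 , -0.04141145,  0.3819006 ])}
{'clock': 0.1, 'joints': array([-0.10806939,  0.47774755,  0.02234466,  1.55632382, -0.01153017,
        1.10930583, -0.08311313]), 'qvel': array([-0.00036339, -0.00235041, -0.00067312, -0.00190869,  0.00013834,
        0.00028933,  0.00099932]), 'tau': array([ 5.69385389e-03, -5.97765398e+01,  1.61440808e+00, -2.81952703e+01,
        1.29656185e-02,  5.02699884e-03, -1.13572563e-05]), 'tcp_pos': array([ 6.74762713e-01, -6.66154569e-06,  4.03814686e-01]), 'orientation': array([-2.22070449e+00, -2.22061865e+00,  1.94219904e-03]), 'contact_force': array([ 0.09264373,  0.28123805, -0.26945211]), 'moment': array([-0.0106448 , -0.00427763,  0.02097503]), 'gripper_force': 0.0, 'grip_width': 0.08546511823336228}
pics
```

View pics/scene0.png

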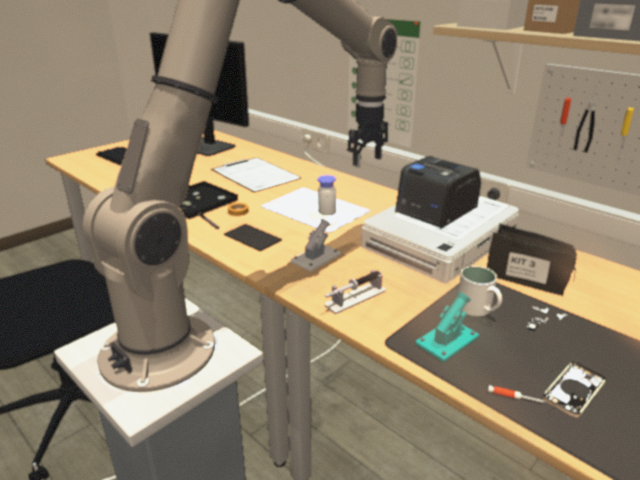

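View pics/side0.png

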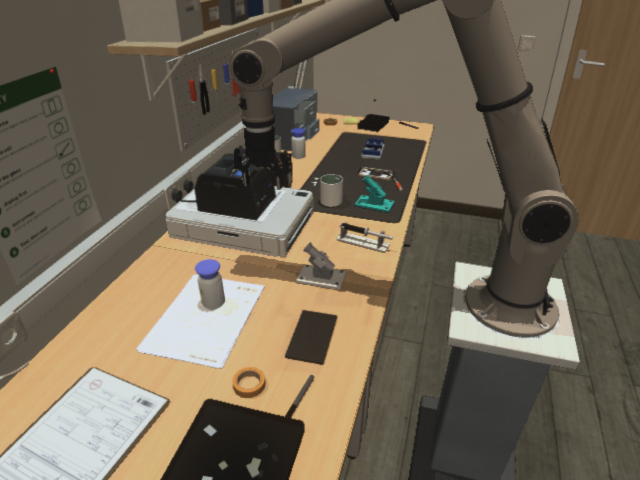

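Scene view: the grey jig is at about (317,247), the cradle with the rod at (355,290), the pad at (252,236), and the turquoise decoy jig at (450,325). Side view: jig (320,268), cradle (365,237), pad (312,337), decoy (375,193). The job's jig is the grey aluminium one, because the task says to leave turquoise look-alikes alone. Next is an enlarged crop to confirm that, plus the wrist view.

```bash
cat > h.py <<'E'
import cv2,numpy as np
from bench import r
def cam(n):
    c=r.calibration(n);K=np.array([[c["fx"],0,c["cx"]],[0,c["fy"],c["cy"]],[0,0,1.]])
    return K,np.array([c["k1"],0,0,0,0.]),c["rvec"],c["tvec"]
def ray(C,uv):
    K,d,rv,t=C; R=cv2.Rodrigues(rv)[0]
    p=cv2.undistortPoints(np.array([[uv]],float),K,d)[0,0]
    v=R.T@np.array([p[0],p[1],1]); return -R.T@t,v/np.linalg.norm(v)
def plane(C,uv,z):
    o,v=ray(C,uv); return o+v*(z-o[2])/v[2]
def proj(C,P):
    return cv2.projectPoints(np.array(P,float).reshape(-1,1,3),C[2],C[3],C[0],C[1])[0][:,0]
def tri(*cu):
    A=np.zeros((3,3));b=np.zeros(3)
    for C,uv in cu:
        o,v=ray(C,uv);M=np.eye(3)-np.outer(v,v);A+=M;b+=M@o
    return np.linalg.solve(A,b)
E
python3 - <<'E'
from h import *
f=r.grab_frame("wrist")[:,:,::-1];cv2.imwrite("pics/w0.png",f)
a=cv2.imread("pics/scene0.png")[200:350,200:400];b=cv2.imread("pics/side0.png")[210:360,240:440]
cv2.imwrite("pics/crop.png",np.vstack([cv2.resize(x,(800,600),interpolation=2)[::2,::2] if 0 else cv2.resize(x,(400,300),interpolation=2) for x in (a,b)]))
E
```

```text
(no output)
```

View pics/w0.png

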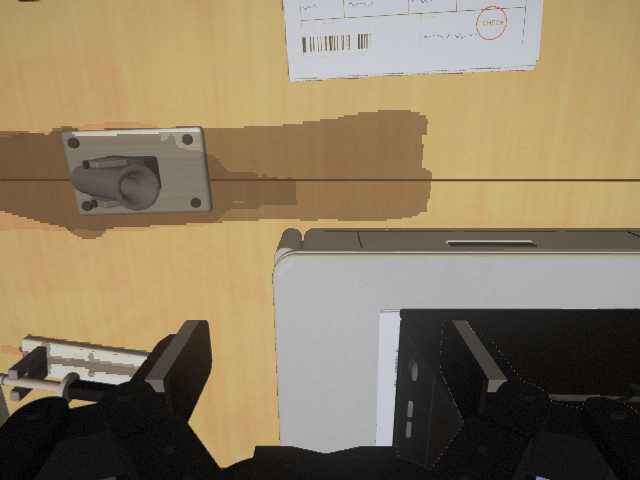

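View pics/crop.png

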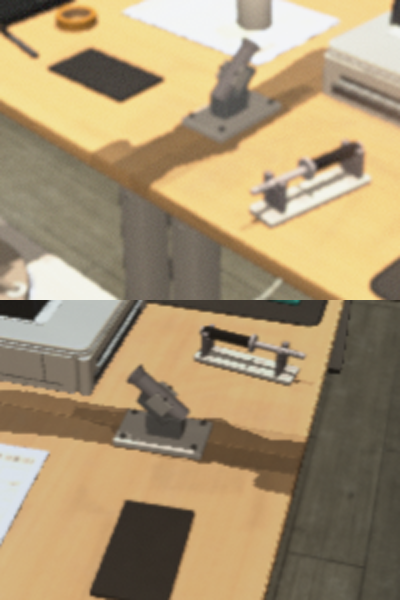

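The crop confirms it. The grey aluminium jig, with its tube sloping up away from the robot, is the one meant. In the wrist view its rim is at about (139,187), and the rod's collar is at (71,384) with its tip to the left.

Run:
```python
from h import *
W,S,D=cam("wrist"),cam("scene"),cam("side")
np.set_printoptions(precision=4,suppress=True)
for p in [(66,132),(203,127),(211,210),(82,214)]: print("plate",plane(W,p,.012))
print("mouth",plane(W,(139,187),.1))
for n,a,b in [("tip",(326,295),(392.5,237)),("end",(378.5,275),(341.5,226)),("collar",(354.5,285),(365.5,231))]:
    print(n,tri((S,a),(D,b)),plane(S,a,.045),plane(D,b,.045))
print("collar w",plane(W,(71,384),.045),"tip w",plane(W,(3,380),.045))
for p in [(225,236),(252,225),(281,237),(253,250)]: print("pad S",plane(S,p,.006))
for p in [(302,311),(337,316),(324,362),(286,357)]: print("pad D",plane(D,p,.006))
```

```text
plate [0.446  0.0663 0.012 ]
plate [0.5667 0.0706 0.012 ]
plate [ 0.5672 -0.0035  0.012 ]
plate [ 0.4462 -0.0074  0.012 ]
mouth [0.5446 0.0325 0.1   ]
tip [ 0.3405 -0.1633  0.0483] [ 0.3446 -0.1599  0.045 ] [ 0.3407 -0.168   0.045 ]
end [ 0.5032 -0.1899  0.0411] [ 0.4964 -0.194   0.045 ] [ 0.5027 -0.1852  0.045 ]
collar [ 0.4247 -0.1787  0.0437] [ 0.4218 -0.1803  0.045 ] [ 0.4252 -0.1779  0.045 ]
collar w [ 0.4241 -0.1705  0.045 ] tip w [ 0.3584 -0.166   0.045 ]
pad S [0.404  0.3049 0.006 ]
pad S [0.5059 0.304  0.006 ]
pad S [0.5144 0.181  0.006 ]
pad S [0.4071 0.1798 0.006 ]
pad D [0.5108 0.1788 0.006 ]
pad D [0.4215 0.1712 0.006 ]
pad D [0.4106 0.3239 0.006 ]
pad D [0.4966 0.3347 0.006 ]
```

Call:
carry_out:
  moves:
    - [-0.02, -0.03, 0, -0.14, 0.085]
    - [-0.05, -0.06, 0, -0.28, 0.085]
    - [-0.08, -0.09, 0, -0.42, 0.085]
    - [-0.11, -0.12, 0, -0.56, 0.085]
    - [-0.14, -0.15, 0, -0.7, 0.085]
    - [-0.16, -0.18, 0.02, -0.84, 0.085]
    - [-0.175, -0.205, 0.04, -0.98, 0.085]
    - [-0.18, -0.215, 0.06, -1.12, 0.085]

```text
clock: 0.95
tcp_pos: [0.4572, -0.1821, 0.344]
orientation: [-0.699, -3.062, 0.002]
contact_force: [1.1, -1.2, -0.2]
grip_width: 0.0846
gripper_force: 0.0
```

Call:
carry_out:
  moves:
    - [0, 0, 0.01, -0.14, 0.085]
    - [0, 0, 0.02, -0.28, 0.085]
    - [0, 0, 0.03, -0.33, 0.085]
    - [0, 0, 0.04, -0.33, 0.085]
    - [0, 0, 0.04, -0.33, 0.085]
    - [0, 0, 0.04, -0.33, 0.085]
    - [0, 0, 0.04, -0.33, 0.085]
    - [0, 0, 0.04, -0.33, 0.085]

```text
clock: 1.75
tcp_pos: [0.4602, -0.18, 0.3052]
orientation: [0.19, 3.135, -0.0]
contact_force: [-0.0, -0.0, -0.9]
grip_width: 0.0853
gripper_force: 0.0
```

Run:
```python
from h import *
o=r.get_obs();print(o["clock"],o["tcp_pos"],cv2.Rodrigues(o["orientation"])[0].round(3))
C=cam("wrist");f=r.grab_frame("wrist")[:,:,::-1];cv2.imwrite("pics/w1.png",f)
print(C)
```

```text
1.75 [ 0.46024331 -0.17998869  0.30518547] [[-0.993  0.121  0.001]
 [ 0.121  0.993 -0.   ]
 [-0.001 -0.    -1.   ]]
(array([[398.02579119,   0.        , 325.42501453],
       [  0.        , 398.02579119, 246.56956254],
       [  0.        ,   0.        ,   1.        ]]), array([0.00044243, 0.        , 0.        , 0.        , 0.        ]), array([-2.16468948, -1.91774203, -0.30106406]), array([ 0.12395706, -0.46533669,  0.14015197]))
```

View pics/w1.png

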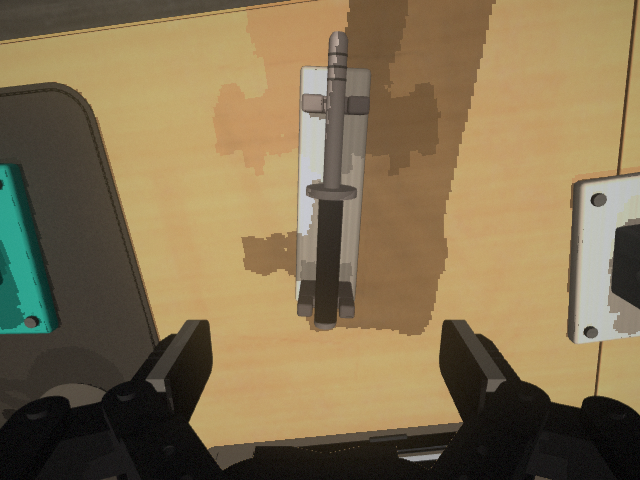

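The wrist view shows the rod clearly: tip (339,36), collar (331,191), handle end (325,322).

Run:
```python
from h import *
C=cam("wrist");o=r.get_obs();R=cv2.Rodrigues(o["orientation"])[0]
P=[plane(C,p,z) for p,z in (((339,34),.045),((331,188),.045),((330,200),.045),((327,270),.052),((325,322),.052))]
for p in P: print(p.round(4))
d=P[3]-P[0];d[2]=0;d/=np.linalg.norm(d);print(np.degrees(np.arctan2(d[1],d[0])))
for g in (P[0]+.12*d,P[1]+.04*d): print(g,"tool",R.T@(g+[0,0,.155]-o["tcp_pos"]))
print("roll err",np.degrees(np.arctan2(*(R.T@d)[[1,0]])))
```

```text
[ 0.3413 -0.1592  0.045 ]
[ 0.4208 -0.1727  0.045 ]
[ 0.4277 -0.1741  0.045 ]
[ 0.4686 -0.1808  0.052 ]
[ 0.5034 -0.1863  0.052 ]
-9.640624914500977
[ 0.45960937 -0.17930015  0.045     ] tool [0.00076707 0.00061598 0.10516345]
[ 0.46019262 -0.17940458  0.045     ] tool [0.00017548 0.00058269 0.10516399]
roll err -177.29067040794047
```

Call:
carry_out:
  moves:
    - [0, 0, 0.03, 0.047, 0.085]
    - [0, 0, 0.06, 0.047, 0.085]
    - [0, 0, 0.085, 0.047, 0.08]
    - [0, 0, 0.1, 0.047, 0.06]
    - [0, 0, 0.105, 0.047, 0.04]
    - [0, 0, 0.105, 0.047, 0.03]
    - [0, 0, 0.105, 0.047, 0.01]
    - [0, 0, 0.105, 0.047, 0.0]
  force: 60

```text
clock: 2.6
tcp_pos: [0.4605, -0.18, 0.2008]
orientation: [0.263, 3.129, -0.001]
contact_force: [0.6, 1.1, 0.8]
grip_width: 0.0129
gripper_force: 59.0
```

Call:
carry_out:
  moves:
    - [0, 0, 0, 0, 0]
    - [0, 0, 0, 0, 0]
    - [0, 0, 0, 0, 0]
    - [0, 0, -0.01, 0, 0]
    - [0, 0, -0.03, 0, 0]
    - [0, 0, -0.06, 0, 0]
    - [0, 0, -0.09, 0, 0]
    - [0, 0, -0.12, 0, 0]

```text
clock: 3.4
tcp_pos: [0.4596, -0.18, 0.3215]
orientation: [0.264, 3.13, 0.0]
contact_force: [0.2, -0.8, -0.2]
grip_width: 0.0127
gripper_force: 58.7
```

Call:
carry_out:
  moves:
    - [0.008, 0.045, -0.02, 0, 0]
    - [0.016, 0.09, -0.04, 0, 0]
    - [0.025, 0.14, -0.04, -0.05, 0]
    - [0.02, 0.18, -0.04, -0.1, 0]
    - [-0.02, 0.21, -0.04, -0.15, 0]
    - [-0.065, 0.24, -0.04, -0.2, 0]
    - [-0.11, 0.27, -0.04, -0.2, 0]
    - [-0.16, 0.3, -0.04, -0.2, 0]

```text
clock: 4.2
tcp_pos: [0.6539, 0.0839, 0.3605]
orientation: [-0.051, 3.141, -0.0]
contact_force: [0.4, 0.2, -1.1]
grip_width: 0.0129
gripper_force: 58.7
```

Call:
carry_out:
  moves:
    - [0, 0, 0, 0, 0]
    - [0, 0, 0, 0, 0]
    - [0, 0, 0, 0, 0]
    - [0, 0, 0, 0, 0]
    - [0, 0, 0, 0, 0]
    - [0, 0, 0, 0, 0]
    - [0, 0, 0, 0, 0]
    - [0, 0, 0, 0, 0]

```text
clock: 5.0
tcp_pos: [0.6524, 0.0829, 0.3599]
orientation: [-0.05, 3.141, -0.0]
contact_force: [0.3, -0.2, -1.0]
grip_width: 0.0129
gripper_force: 58.7
```

Run:
```python
from h import *
o=r.get_obs();print(o["clock"],o["tcp_pos"],cv2.Rodrigues(o["orientation"])[0].round(3))
f=r.grab_frame("wrist")[:,:,::-1];cv2.imwrite("pics/w2.png",f)
```

```text
5.0 [0.65244558 0.08288455 0.35985353] [[-0.999 -0.032  0.   ]
 [-0.032  0.999 -0.   ]
 [-0.    -0.    -1.   ]]
```

View pics/w2.png

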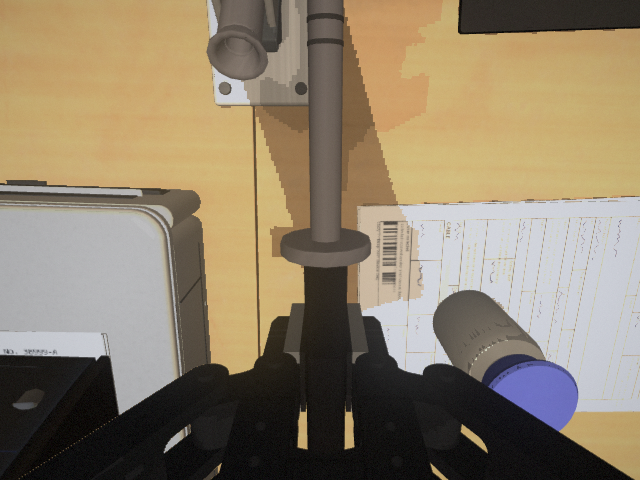

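The shank is centred at column 326. The tube's rim ellipse is at about (238.5,53), and the plate's front edge is level in the image, so the yaw already matches.

Run:
```python
from h import *
C=cam("wrist");o=r.get_obs();R=cv2.Rodrigues(o["orientation"])[0]
g=o["tcp_pos"]-[0,0,.155]
def T(p): return (R.T@(p-g)).round(4)
for p in [(238.5,53),(208,46),(269,46)]:
    m=plane(C,p,.1 if p[0]==238.5 else .1); print("mouth",m.round(4),"rel grip in tool",T(m))
print("plate front edge",[plane(C,p,.012).round(4) for p in ((215,105),(306,104))])
z=g[2]
for p in [(281,243),(371,243),(326,240),(308,44),(343,44),(311,200),(341,200)]: print(p,T(plane(C,p,z)))
D=cam("side");S=cam("scene")
print(plane(C,(205,205),.1), "disp",plane(C,(535,400),.118))
```

```text
mouth [0.5422 0.0328 0.1   ] rel grip in tool [ 0.1118 -0.0466  0.1048]
mouth [0.5394 0.0169 0.1   ] rel grip in tool [ 0.1152 -0.0624  0.1048]
mouth [0.5384 0.0489 0.1   ] rel grip in tool [ 0.1152 -0.0303  0.1048]
plate front edge [array([ 0.5666, -0.0041,  0.012 ]), array([0.5637, 0.0647, 0.012 ])]
(281, 243) [ 0.0395 -0.0154 -0.    ]
(371, 243) [ 0.0395  0.0145 -0.    ]
(326, 240) [ 0.0406 -0.0004 -0.    ]
(308, 44) [ 0.0993 -0.0056 -0.    ]
(343, 44) [ 0.0993  0.0044 -0.    ]
(311, 200) [ 0.054  -0.0053 -0.    ]
(341, 200) [ 0.054   0.0044 -0.    ]
[0.62449009 0.01022341 0.1       ] disp [0.74119031 0.21971761 0.118     ]
```

```bash
cat > p.py <<'E'
from h import *
M=np.array([.543,.0328,.1]);J=np.radians(2)
def plan(rows,ref=None):
    """rows: tip offset from mouth (along jig x, z), pitch, yaw deg -> tool shifts from measured pose"""
    o=r.get_obs();R=cv2.Rodrigues(o["orientation"])[0];g=o["tcp_pos"]-[0,0,.155]
    psi0=np.arctan2(-R[1,0],-R[0,0]);print(o["clock"],"grip",g.round(4),"yaw",np.degrees(psi0).round(2),o["contact_force"].round(1))
    for a,z,p,y in rows:
        tip=M+[a*np.cos(J),a*np.sin(J),z];p,yr=np.radians([p,y])
        G=tip+.12*np.array([np.cos(p)*np.cos(yr),np.cos(p)*np.sin(yr),np.sin(p)])
        print((a,z,y),G.round(4),(R.T@(G-g)).round(4),round(psi0-yr,3))
E
python3 - <<'E'
from p import *
plan([(.03,.06,0,15),(.03,0,0,15),(-.007,0,0,15)])
E
```

```text
5.05 grip [0.6525 0.083  0.2048] yaw 1.84 [-0.   0.5 -0.7]
(0.03, 0.06, 15) [0.6889 0.0649 0.16  ] [-0.0358 -0.0192  0.0448] -0.23
(0.03, 0, 15) [0.6889 0.0649 0.1   ] [-0.0358 -0.0192  0.1048] -0.23
(-0.007, 0, 15) [0.6519 0.0636 0.1   ] [ 0.0012 -0.0193  0.1048] -0.23
```

Call:
carry_out:
  moves:
    - [-0.01, -0.005, 0.01, -0.1, 0]
    - [-0.025, -0.01, 0.025, -0.2, 0]
    - [-0.036, -0.019, 0.045, -0.23, 0]
    - [-0.036, -0.019, 0.065, -0.23, 0]
    - [-0.036, -0.019, 0.085, -0.23, 0]
    - [-0.036, -0.019, 0.1, -0.23, 0]
    - [-0.036, -0.019, 0.105, -0.23, 0]
    - [-0.036, -0.019, 0.105, -0.23, 0]
  force: 30

```text
clock: 5.85
tcp_pos: [0.689, 0.0652, 0.2541]
orientation: [0.411, -3.113, -0.0]
contact_force: [0.5, 0.7, -1.2]
grip_width: 0.0128
gripper_force: 58.7
```

Run:
```python
from p import *
C=cam("wrist");f=r.grab_frame("wrist")[:,:,::-1];cv2.imwrite("pics/w3.png",f)
print(proj(C,[M]))
plan([(.015,0,0,15),(0,0,0,15),(-.007,0,0,15)])
```

```text
[[ 353.78934091 -180.50058029]]
5.9 grip [0.6893 0.0653 0.1001] yaw 15.03 [ 0.2 -0.4 -1.5]
(0.015, 0, 15) [0.6739 0.0644 0.1   ] [0.0152 0.0031 0.0001] 0.001
(0, 0, 15) [0.6589 0.0639 0.1   ] [0.0298 0.0065 0.0001] 0.001
(-0.007, 0, 15) [0.6519 0.0636 0.1   ] [0.0366 0.0081 0.0001] 0.001
```

View pics/w3.png

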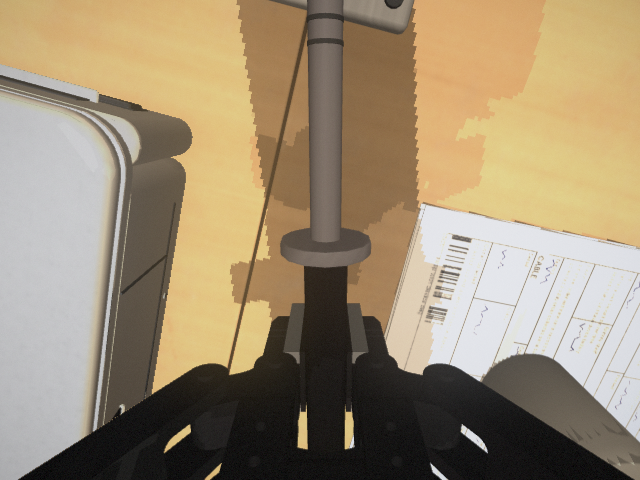

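The rod is still straight in the grip, and the mouth is now above the wrist picture. I'll advance the tip into the funnel with a light grip.

Call:
carry_out:
  moves:
    - [0.008, 0.0017, 0, 0, 0]
    - [0.015, 0.0032, 0, 0, 0]
    - [0.02, 0.0043, 0, 0, 0]
    - [0.025, 0.0054, 0, 0, 0]
    - [0.029, 0.0063, 0, 0, 0]
    - [0.032, 0.007, 0, 0, 0]
    - [0.034, 0.0075, 0, 0, 0]
    - [0.036, 0.008, 0, 0, 0]
  force: 30

```text
clock: 6.7
tcp_pos: [0.6522, 0.0636, 0.2547]
orientation: [-0.411, 3.114, 0.0]
contact_force: [-0.7, 0.2, -0.4]
grip_width: 0.0128
gripper_force: 58.8
```

Run:
```python
from p import *
for n,(u,v) in (("scene",(300,240)),("side",(320,265))):
    f=r.grab_frame(n)[:,:,::-1];cv2.imwrite(f"pics/{n}1.png",f)
a=cv2.imread("pics/scene1.png")[190:290,250:383];b=cv2.imread("pics/side1.png")[205:305,250:383]
cv2.imwrite("pics/c1.png",np.hstack([cv2.resize(x,(400,300),interpolation=2) for x in (a,b)]))
print(r.get_obs()["gripper_force"])
plan([(-.007,0,0,15),(-.008,-.001,6,15),(-.008,-.002,12,12),(-.008,-.003,18,9),(-.008,-.004,24,6),(-.008,-.005,30,3),(-.008,-.006,35,2),(-.008,-.0065,40,2)])
```

```text
58.75006556510925
6.8 grip [0.6522 0.0636 0.0997] yaw 15.02 [ 0.5 -0.2 -1. ]
(-0.007, 0, 15) [0.6519 0.0636 0.1   ] [ 0.0003  0.0001 -0.0003] 0.0
(-0.008, -0.001, 15) [0.6503 0.0634 0.1115] [ 0.0019  0.0004 -0.0118] 0.0
(-0.008, -0.002, 12) [0.6498 0.0569 0.1229] [ 0.004  -0.0058 -0.0232] 0.053
(-0.008, -0.003, 9) [0.6477 0.0504 0.1341] [ 0.0078 -0.0116 -0.0344] 0.105
(-0.008, -0.004, 6) [0.644  0.044  0.1448] [ 0.013  -0.0168 -0.0451] 0.158
(-0.008, -0.005, 3) [0.6388 0.038  0.155 ] [ 0.0196 -0.0212 -0.0553] 0.21
(-0.008, -0.006, 2) [0.6332 0.036  0.1628] [ 0.0255 -0.0217 -0.0631] 0.227
(-0.008, -0.0065, 2) [0.6269 0.0357 0.1706] [ 0.0317 -0.0203 -0.0709] 0.227
```

View pics/c1.png

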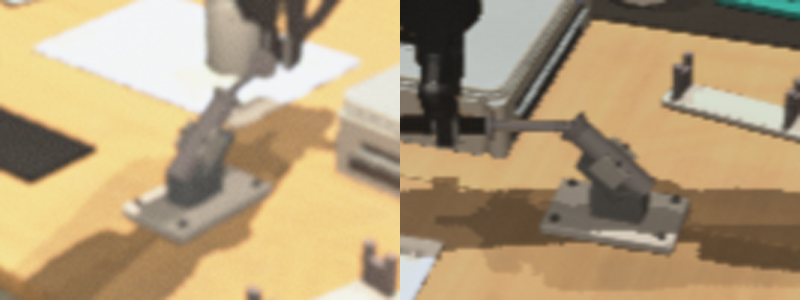

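The side crop shows the level rod's tip in the funnel mouth with no contact force yet. I'll pivot it by raising the grip on an arc around the mouth.

Call:
carry_out:
  moves:
    - [0.001, 0, -0.004, 0, 0]
    - [0.0015, 0, -0.008, 0, 0]
    - [0.002, 0.0003, -0.012, 0, 0]
    - [0.0027, -0.002, -0.016, 0.018, 0]
    - [0.0035, -0.004, -0.02, 0.035, 0]
    - [0.0042, -0.006, -0.0235, 0.053, 0]
    - [0.006, -0.009, -0.029, 0.08, 0]
    - [0.008, -0.0115, -0.0345, 0.105, 0]
  force: 25

```text
clock: 7.6
tcp_pos: [0.6485, 0.05, 0.2902]
orientation: [-0.244, 3.129, -0.0]
contact_force: [4.5, -0.6, -3.3]
grip_width: 0.0131
gripper_force: 57.5
```

Run:
```python
from p import *
b=r.grab_frame("side")[:,:,::-1][205:305,250:383];a=r.grab_frame("wrist")[:,:,::-1]
cv2.imwrite("pics/c2.png",np.hstack([cv2.resize(x,(400,300),interpolation=2) for x in (a,b)]))
print(r.get_obs()["moment"])
plan([(-.008,-.003,18,9),(-.008,-.004,24,6),(-.008,-.005,30,3),(-.008,-.006,35,2),(-.008,-.0065,40,2)])
```

```text
[ 0.09566134 -1.69577655  0.05958036]
7.7 grip [0.6486 0.0499 0.1358] yaw 8.92 [ 7.1  0.4 -2.9]
(-0.008, -0.003, 9) [0.6477 0.0504 0.1341] [0.0008 0.0006 0.0017] -0.001
(-0.008, -0.004, 6) [0.644  0.044  0.1448] [ 0.0054 -0.0051 -0.009 ] 0.051
(-0.008, -0.005, 3) [0.6388 0.038  0.155 ] [ 0.0114 -0.0103 -0.0193] 0.103
(-0.008, -0.006, 2) [0.6332 0.036  0.1628] [ 0.0172 -0.0114 -0.0271] 0.121
(-0.008, -0.0065, 2) [0.6269 0.0357 0.1706] [ 0.0235 -0.0106 -0.0349] 0.121
```

View pics/c2.png

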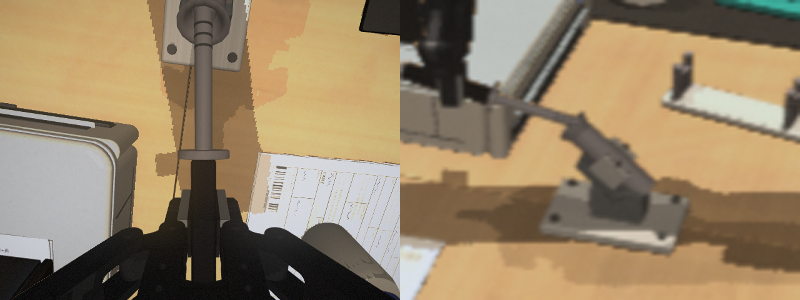

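The rod is tilting with the tip captured, and the forces are small. Continuing to 40°.

Call:
carry_out:
  moves:
    - [0.0035, -0.0025, -0.004, 0.025, 0]
    - [0.006, -0.005, -0.009, 0.051, 0]
    - [0.009, -0.0075, -0.014, 0.077, 0]
    - [0.012, -0.0103, -0.0193, 0.103, 0]
    - [0.015, -0.011, -0.023, 0.115, 0]
    - [0.018, -0.0114, -0.027, 0.121, 0]
    - [0.021, -0.011, -0.031, 0.121, 0]
    - [0.0245, -0.0106, -0.035, 0.121, 0]

```text
clock: 8.5
tcp_pos: [0.6274, 0.0357, 0.3268]
orientation: [-0.057, 3.132, 0.0]
contact_force: [11.9, -1.1, 1.1]
grip_width: 0.0124
gripper_force: 56.8
```

Run:
```python
from p import *
print(r.get_obs()["moment"])
c,s=np.cos(np.radians(40)),np.sin(np.radians(40))
plan([(-d*c,-d*s,40,2) for d in (.01,.015,.02,.03,.04,.05,.06,.07,.08)])
```

```text
[-0.36752273 -3.10542333  0.17897553]
8.5 grip [0.6274 0.0357 0.1718] yaw 2.07 [11.9 -1.1  1.1]
(np.float64(-0.007660444431189781), np.float64(-0.006427876096865392), 2) [0.6272 0.0357 0.1707] [0.0002 0.     0.0011] 0.001
(np.float64(-0.01149066664678467), np.float64(-0.009641814145298088), 2) [0.6234 0.0356 0.1675] [0.0041 0.     0.0043] 0.001
(np.float64(-0.015320888862379561), np.float64(-0.012855752193730785), 2) [0.6196 0.0355 0.1643] [0.0079 0.     0.0075] 0.001
(np.float64(-0.02298133329356934), np.float64(-0.019283628290596176), 2) [0.6119 0.0352 0.1579] [0.0157 0.     0.0138] 0.001
(np.float64(-0.030641777724759123), np.float64(-0.02571150438746157), 2) [0.6042 0.0349 0.1514] [0.0234 0.     0.0202] 0.001
(np.float64(-0.0383022221559489), np.float64(-0.03213938048432696), 2) [0.5966 0.0347 0.145 ] [0.0311 0.0001 0.0265] 0.001
(np.float64(-0.04596266658713868), np.float64(-0.03856725658119235), 2) [0.5889 0.0344 0.1386] [0.0388 0.0001 0.0329] 0.001
(np.float64(-0.053623111018328465), np.float64(-0.04499513267805775), 2) [0.5813 0.0341 0.1321] [0.0465 0.0001 0.0392] 0.001
(np.float64(-0.061283555449518246), np.float64(-0.05142300877492314), 2) [0.5736 0.0339 0.1257] [0.0543 0.0001 0.0456] 0.001
```

Call:
carry_out:
  moves:
    - [0.002, 0, 0.0022, 0, 0]
    - [0.004, 0, 0.0043, 0, 0]
    - [0.006, 0, 0.006, 0, 0]
    - [0.008, 0, 0.0075, 0, 0]
    - [0.01, 0, 0.009, 0, 0]
    - [0.012, 0, 0.0108, 0, 0]
    - [0.014, 0, 0.0124, 0, 0]
    - [0.0157, 0, 0.0138, 0, 0]

```text
clock: 9.3
tcp_pos: [0.6098, 0.0356, 0.3109]
orientation: [-0.057, 3.139, 0.001]
contact_force: [5.3, 1.0, -2.7]
grip_width: 0.0129
gripper_force: 56.3
```

Run:
```python
from p import *
b=r.grab_frame("side")[:,:,::-1][185:285,230:363];a=r.grab_frame("wrist")[:,:,::-1]
cv2.imwrite("pics/c3.png",np.hstack([cv2.resize(x,(400,300),interpolation=2) for x in (a,b)]))
o=r.get_obs();print(o["moment"],o["contact_force"])
c,s=np.cos(np.radians(40)),np.sin(np.radians(40))
plan([(-d*c,-d*s,40,2) for d in (.03,.05,.08)])
```

```text
[ 0.10032625 -1.51857679  0.01931057] [ 4.78737872  0.90756283 -3.53538729]
9.4 grip [0.6096 0.0356 0.1557] yaw 2.08 [ 4.8  0.9 -3.5]
(np.float64(-0.02298133329356934), np.float64(-0.019283628290596176), 2) [0.6119 0.0352 0.1579] [-0.0023 -0.0005 -0.0021] 0.001
(np.float64(-0.0383022221559489), np.float64(-0.03213938048432696), 2) [0.5966 0.0347 0.145 ] [ 0.0131 -0.0005  0.0107] 0.001
(np.float64(-0.061283555449518246), np.float64(-0.05142300877492314), 2) [0.5736 0.0339 0.1257] [ 0.0361 -0.0004  0.03  ] 0.001
```

Call:
carry_out:
  moves:
    - [0.004, 0, 0.0033, 0, 0]
    - [0.008, 0, 0.0066, 0, 0]
    - [0.012, 0, 0.01, 0, 0]
    - [0.016, -0.0003, 0.0133, 0, 0]
    - [0.02, -0.0004, 0.0166, 0, 0]
    - [0.024, -0.0004, 0.02, 0, 0]
    - [0.028, -0.0004, 0.0233, 0, 0]
    - [0.031, -0.0004, 0.0258, 0, 0]

```text
clock: 10.2
tcp_pos: [0.5789, 0.0341, 0.285]
orientation: [-0.057, 3.139, 0.001]
contact_force: [4.6, -0.2, -2.7]
grip_width: 0.0127
gripper_force: 56.2
```

Run:
```python
from p import *
o=r.get_obs();print(o["moment"],o["gripper_force"])
c,s=np.cos(np.radians(40)),np.sin(np.radians(40))
plan([(-d*c,-d*s,40,2) for d in (.07,.08,)])
```

```text
[ 0.08255912 -1.72148276 -0.00891732] 56.1689418554306
10.2 grip [0.5789 0.0341 0.13  ] yaw 2.08 [ 4.6 -0.2 -2.7]
(np.float64(-0.053623111018328465), np.float64(-0.04499513267805775), 2) [0.5813 0.0341 0.1321] [-0.0024 -0.     -0.0021] 0.001
(np.float64(-0.061283555449518246), np.float64(-0.05142300877492314), 2) [0.5736 0.0339 0.1257] [ 0.0053 -0.      0.0043] 0.001
```

Call:
carry_out:
  moves:
    - [0.0015, 0, 0.0013, 0, 0]
    - [0.003, 0, 0.0025, 0, 0]
    - [0.004, 0, 0.0034, 0, 0]
    - [0.005, 0, 0.0042, 0, 0]
    - [0.006, 0, 0.005, 0, 0]
    - [0.0065, 0, 0.0055, 0, 0]
    - [0.0065, 0, 0.0055, 0, 0]
    - [0.0065, 0, 0.0055, 0, 0]

```text
clock: 11.0
tcp_pos: [0.5725, 0.0339, 0.2797]
orientation: [-0.057, 3.139, 0.001]
contact_force: [5.3, 0.0, -3.1]
grip_width: 0.0128
gripper_force: 56.2
```

Run:
```python
from p import *
a=r.grab_frame("side")[:,:,::-1][195:270,260:360];b=r.grab_frame("wrist")[:,:,::-1][0:300,120:520]
cv2.imwrite("pics/c4.png",np.hstack([cv2.resize(x,(400,300),interpolation=2) for x in (a,b)]))
plan([])
```

```text
11.1 grip [0.5725 0.0339 0.1247] yaw 2.08 [ 5.6  0.7 -2.7]
```

No seating jump yet, so I'll push a few millimetres more and watch the force.

Call:
carry_out:
  moves:
    - [0.0008, 0, 0.0006, 0, 0]
    - [0.0015, 0, 0.0013, 0, 0]
    - [0.0023, 0, 0.0019, 0, 0]
    - [0.003, 0, 0.0025, 0, 0]
    - [0.003, 0, 0.0025, 0, 0]
    - [0.003, 0, 0.0025, 0, 0]
    - [0.003, 0, 0.0025, 0, 0]
    - [0.003, 0, 0.0025, 0, 0]

```text
clock: 11.9
tcp_pos: [0.5708, 0.0338, 0.2787]
orientation: [-0.057, 3.135, 0.001]
contact_force: [7.2, -0.9, 3.0]
grip_width: 0.0129
gripper_force: 57.0
```

Call:
carry_out:
  moves:
    - [0.0008, 0, 0.0006, 0, 0]
    - [0.0015, 0, 0.0013, 0, 0]
    - [0.0023, 0, 0.0019, 0, 0]
    - [0.003, 0, 0.0025, 0, 0]
    - [0.003, 0, 0.0025, 0, 0]
    - [0.003, 0, 0.0025, 0, 0]
    - [0.003, 0, 0.0025, 0, 0]
    - [0.003, 0, 0.0025, 0, 0]

```text
clock: 12.7
tcp_pos: [0.5697, 0.0338, 0.2785]
orientation: [-0.056, 3.129, 0.001]
contact_force: [9.1, -0.6, 14.5]
grip_width: 0.0131
gripper_force: 58.4
```

Run:
```python
from p import *
a=r.grab_frame("side")[:,:,::-1][195:270,260:360];b=r.grab_frame("wrist")[:,:,::-1][0:300,120:520]
cv2.imwrite("pics/c4.png",np.hstack([cv2.resize(x,(400,300),interpolation=2) for x in (a,b)]))
plan([])
```

```text
12.8 grip [0.5697 0.0338 0.1235] yaw 2.05 [ 7.6 -1.3 13. ]
```

View pics/c4.png

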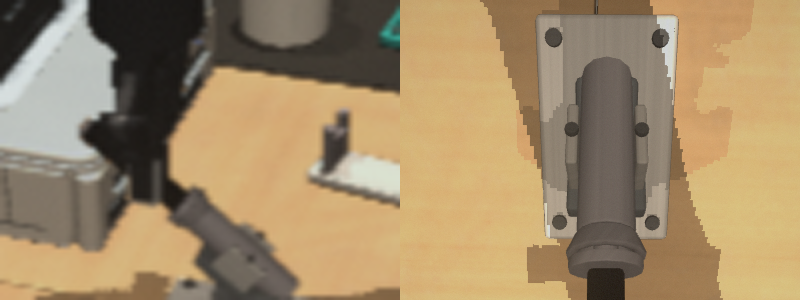

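Side view: the collar sits on the rim, and the push force has risen to about 15 N with no further travel, so the rod is fully in. Now drawing it out along the bore to the funnel, where I'll level it again.

Call:
carry_out:
  moves:
    - [-0.004, 0, -0.0038, 0, 0]
    - [-0.011, 0, -0.01, 0, 0]
    - [-0.019, 0, -0.017, 0, 0]
    - [-0.027, 0, -0.0237, 0, 0]
    - [-0.035, 0, -0.0304, 0, 0]
    - [-0.043, 0, -0.0371, 0, 0]
    - [-0.051, 0, -0.0439, 0, 0]
    - [-0.0576, 0, -0.0494, 0, 0]

```text
clock: 13.6
tcp_pos: [0.6242, 0.0356, 0.3244]
orientation: [-0.057, 3.141, 0.0]
contact_force: [0.0, 0.3, -1.6]
grip_width: 0.0131
gripper_force: 56.1
```

```bash
sed -i 's/def plan(rows,ref=None)/def plan(rows,L=.12)/; s/tip+.12\*/tip+L*/' p.py
python3 - <<'E'
from p import *
print(r.get_obs()["moment"])
plan([(-.008,-.0065,40,2),(-.008,-.006,35,2),(-.008,-.006,30,3),(-.008,-.0055,24,5),(-.008,-.005,18,8),(-.008,-.0045,12,11),(-.008,-.004,6,13),(-.008,-.0038,0,15),(-.008,-.0058,0,15)],.1158)
E
```

```text
[ 0.00809085 -0.01878494 -0.02072191]
13.6 grip [0.6242 0.0356 0.1694] yaw 2.07 [ 0.   0.3 -1.6]
(-0.008, -0.0065, 2) [0.6237 0.0356 0.1679] [0.0006 0.     0.0014] 0.001
(-0.008, -0.006, 2) [0.6298 0.0358 0.1604] [-0.0056  0.      0.0089] 0.001
(-0.008, -0.006, 3) [0.6352 0.0378 0.1519] [-0.011   0.0018  0.0175] -0.016
(-0.008, -0.0055, 5) [0.6404 0.0417 0.1416] [-0.0163  0.0055  0.0278] -0.051
(-0.008, -0.005, 8) [0.6441 0.0478 0.1308] [-0.0202  0.0115  0.0386] -0.104
(-0.008, -0.0045, 11) [0.6462 0.0541 0.1196] [-0.0226  0.0177  0.0498] -0.156
(-0.008, -0.004, 13) [0.6472 0.0584 0.1081] [-0.0238  0.022   0.0613] -0.191
(-0.008, -0.0038, 15) [0.6469 0.0625 0.0962] [-0.0235  0.026   0.0732] -0.226
(-0.008, -0.0058, 15) [0.6469 0.0625 0.0942] [-0.0235  0.026   0.0752] -0.226
```

Call:
carry_out:
  moves:
    - [-0.0025, 0, 0.0045, 0, 0]
    - [-0.0056, 0, 0.009, 0, 0]
    - [-0.0083, 0.001, 0.0132, -0.008, 0]
    - [-0.011, 0.0018, 0.0175, -0.016, 0]
    - [-0.0137, 0.0036, 0.0226, -0.033, 0]
    - [-0.0163, 0.0055, 0.0278, -0.051, 0]
    - [-0.0183, 0.0085, 0.0332, -0.078, 0]
    - [-0.0202, 0.0115, 0.0386, -0.104, 0]

```text
clock: 14.4
tcp_pos: [0.6433, 0.048, 0.2845]
orientation: [0.223, -3.133, 0.0]
contact_force: [0.0, 0.3, 5.6]
grip_width: 0.0133
gripper_force: 56.0
```

Run:
```python
from p import *
print(r.get_obs()["moment"])
plan([(-.008,-.005,18,8),(-.008,-.0045,12,11),(-.008,-.004,6,13),(-.008,-.0038,0,15)],.1158)
```

```text
[-0.18611366  0.70434843  0.0248564 ]
14.4 grip [0.6433 0.048  0.1295] yaw 8.15 [0.  0.3 5.6]
(-0.008, -0.005, 8) [0.6441 0.0478 0.1308] [-0.0008 -0.0003 -0.0013] 0.003
(-0.008, -0.0045, 11) [0.6462 0.0541 0.1196] [-0.0038  0.0056  0.0099] -0.05
(-0.008, -0.004, 13) [0.6472 0.0584 0.1081] [-0.0054  0.0097  0.0214] -0.085
(-0.008, -0.0038, 15) [0.6469 0.0625 0.0962] [-0.0056  0.0138  0.0333] -0.12
```

Call:
carry_out:
  moves:
    - [-0.002, 0.0028, 0.005, -0.025, 0]
    - [-0.0038, 0.0056, 0.01, -0.05, 0]
    - [-0.0046, 0.0077, 0.0157, -0.068, 0]
    - [-0.0054, 0.0097, 0.0214, -0.085, 0]
    - [-0.0055, 0.0118, 0.0274, -0.1, 0]
    - [-0.0056, 0.0138, 0.0333, -0.12, 0]
    - [-0.0056, 0.0138, 0.0333, -0.12, 0]
    - [-0.0056, 0.0138, 0.0333, -0.12, 0]

```text
clock: 15.2
tcp_pos: [0.647, 0.0623, 0.2514]
orientation: [-0.407, 3.115, 0.0]
contact_force: [2.8, -0.5, 1.4]
grip_width: 0.013
gripper_force: 56.0
```

Run:
```python
from p import *
print(r.get_obs()["moment"])
plan([(-.008,-.0038,0,15),(.03,-.0038,0,15),(.03,.03,0,15)],.1158)
```

```text
[-0.22341735 -0.20078218  0.09497945]
15.2 grip [0.647  0.0623 0.0964] yaw 14.9 [ 2.8 -0.5  1.4]
(-0.008, -0.0038, 15) [0.6469 0.0625 0.0962] [0.     0.0002 0.0002] -0.002
(0.03, -0.0038, 15) [0.6848 0.0638 0.0962] [-0.037  -0.0083  0.0003] -0.002
(0.03, 0.03, 15) [0.6848 0.0638 0.13  ] [-0.037  -0.0083 -0.0335] -0.002
```

Call:
carry_out:
  moves:
    - [-0.006, 0, 0, 0, 0]
    - [-0.013, 0, 0, 0, 0]
    - [-0.02, 0, 0, 0, 0]
    - [-0.028, 0, 0, 0, 0]
    - [-0.036, 0, 0, 0, 0]
    - [-0.04, 0, -0.02, 0, 0]
    - [-0.04, 0, -0.05, 0, 0]
    - [-0.04, 0, -0.08, 0, 0]
  force: 60

```text
clock: 16.0
tcp_pos: [0.6859, 0.0729, 0.3318]
orientation: [0.408, -3.114, -0.001]
contact_force: [-0.4, -0.7, -0.1]
grip_width: 0.0127
gripper_force: 58.7
```

Call:
carry_out:
  moves:
    - [0, 0.01, -0.01, 0, 0]
    - [0, 0.03, -0.015, 0, 0]
    - [0.01, 0.06, -0.015, 0, 0]
    - [0.02, 0.08, -0.015, 0, 0]
    - [0.025, 0.085, -0.015, 0, 0]
    - [0.025, 0.085, -0.015, 0, 0]
    - [0.025, 0.085, -0.015, 0, 0]
    - [0.025, 0.085, -0.015, 0, 0]

```text
clock: 16.8
tcp_pos: [0.6403, 0.1468, 0.3462]
orientation: [0.404, -3.115, 0.001]
contact_force: [0.1, -0.8, -1.0]
grip_width: 0.0127
gripper_force: 58.7
```

Run:
```python
from p import *
plan([])
f=r.grab_frame("wrist")[:,:,::-1];cv2.imwrite("pics/w5.png",f)
# edge positions of the shank row by row, strongest gradient near the expected edges
for n in ("w2","w3","w5"):
    g=cv2.GaussianBlur(cv2.cvtColor(cv2.imread(f"pics/{n}.png"),cv2.COLOR_BGR2GRAY),(3,3),0).astype(float)
    d=abs(np.diff(g,axis=1)); rows=np.arange(60,225); out=[]
    for lo,hi in ((295,320),(333,358)):
        s=d[60:225,lo:hi]; e=lo+.5+s.argmax(1); k=np.ones(len(e),bool)
        for _ in range(6): c=np.polyfit(rows[k],e[k],1);k=abs(e-np.polyval(c,rows))<1.2
        out.append((c,k.sum()))
    print(n,[(np.polyval(b[0],225)-np.polyval(a[0],225)).round(2) if 0 else None for a,b in [(out[0],out[1])]],
      "w@60 %.2f w@220 %.2f"%tuple(np.polyval(out[1][0]-out[0][0],[60,220])),"mid",[np.polyval((out[1][0]+out[0][0])/2,x).round(1) for x in (60,220)],out[0][1],out[1][1])
```

```text
16.8 grip [0.6403 0.1468 0.1912] yaw 14.78 [ 0.1 -0.8 -1. ]
w2 [None] w@60 35.48 w@220 31.21 mid [np.float64(324.9), np.float64(325.3)] 158 145
w3 [None] w@60 35.22 w@220 31.41 mid [np.float64(324.9), np.float64(325.2)] 161 165
w5 [None] w@60 35.04 w@220 30.75 mid [np.float64(324.5), np.float64(325.1)] 165 165
```

The shank's taper in the picture matches the level reference to about 1°. Moving over the pad.

Call:
carry_out:
  moves:
    - [0.006, 0.01, 0, 0.03, 0]
    - [0.014, 0.035, 0, 0.07, 0]
    - [0.022, 0.065, 0.01, 0.12, 0]
    - [0.03, 0.09, 0.03, 0.17, 0]
    - [0.035, 0.11, 0.05, 0.22, 0]
    - [0.0356, 0.116, 0.07, 0.22, 0]
    - [0.0356, 0.116, 0.08, 0.22, 0]
    - [0.0356, 0.116, 0.085, 0.22, 0]

```text
clock: 17.65
tcp_pos: [0.5757, 0.2501, 0.2606]
orientation: [0.061, -3.14, 0.002]
contact_force: [0.5, 0.0, -0.8]
grip_width: 0.0127
gripper_force: 58.8
```

Call:
carry_out:
  moves:
    - [0, 0, 0, 0, 0]
    - [0, 0, 0, 0, 0]
    - [0, 0, 0, 0, 0]
    - [0, 0, 0, 0, 0]
    - [0, 0, 0, 0, 0]
    - [0, 0, 0, 0, 0]
    - [0, 0, 0, 0, 0]
    - [0, 0, 0, 0, 0]

```text
clock: 18.45
tcp_pos: [0.5752, 0.2512, 0.2617]
orientation: [-0.063, 3.141, 0.0]
contact_force: [-0.4, 0.6, -0.2]
grip_width: 0.0127
gripper_force: 58.7
```

Run:
```python
from p import *
plan([]);o=r.get_obs();R=cv2.Rodrigues(o["orientation"])[0];g=o["tcp_pos"]-[0,0,.155]
print(g+.1158*R[:,0],abs(o["qvel"]).max())
# pad: dark low-saturation blob in the side and scene views, corners on the pad's top
for n,box in (("side",(280,300,345,370)),("scene",(220,220,285,255))):
    f=r.grab_frame(n);x0,y0,x1,y1=box;m=(f[y0:y1,x0:x1].max(2)<75).astype(np.uint8)
    k,l,s,c=cv2.connectedComponentsWithStats(m);i=1+s[1:,4].argmax();print(n,s[i],plane(cam(n),c[i]+[x0,y0],.006))
f=r.grab_frame("wrist")[:,:,::-1];cv2.imwrite("pics/w6.png",f)
# collar rows: strongest horizontal edges at the rod's column, against w2
for n in ("w2","w6"):
    g=cv2.cvtColor(cv2.imread(f"pics/{n}.png"),cv2.COLOR_BGR2GRAY)[200:300,290:300].mean(1);d=np.diff(g);print(n,[(i+200,int(d[i])) for i in np.argsort(-abs(d))[:6]])
```

```text
18.45 grip [0.5752 0.2512 0.1067] yaw 2.31 [-0.4  0.6 -0.2]
[0.4595131  0.24658322 0.10664806] 0.0030616391832312202
side [   6   10   51   54 1865] [0.46122151 0.25778948 0.006     ]
scene [  6   6  55  24 645] [0.45823154 0.23907353 0.006     ]
w2 [(np.int64(262), 29), (np.int64(263), 26), (np.int64(230), -20), (np.int64(261), 17), (np.int64(229), -17), (np.int64(226), -14)]
w6 [(np.int64(242), -21), (np.int64(241), -19), (np.int64(243), -12), (np.int64(276), 10), (np.int64(275), 10), (np.int64(274), 9)]
```

```bash
python3 -c "
from bench import r
print(r.hand_in())"
```

```text
the job is handed in; nothing more can be done
None
```

The rod went into the guide tube until its collar stopped on the rim, was drawn right out, and is now held level to about 1° and still, with its tip about 10 cm above the middle of the pad; the job was handed in at about 18.5 s, with no verdict returned.

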